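Slide back the upper tray and hold up the chopstick box

TASK

Slide the upper tray of the cutlery organiser all the way back to its red end stops, then pick up the chopstick box that it uncovers and lift it straight out, lid up, until its underside is well over 10 cm above the ledge, so that I can wipe the trough. Finish while still holding the box in the gripper, level and steady, with nothing else supporting it and the upper tray still at its stops. Leave the bowl, the jar and the plate where they are.

Things in the scene. Friction and masses are not known exactly. Their poses are not given: they have to be found in the camera images.
- organiser: White cutlery trough fixed to the ledge; position and yaw vary. 162 mm wide (its x), 440 mm long (y -140 to +300 mm), floor 4 mm thick, side walls 6 mm thick, 47 mm high, 150 mm apart; 30 mm high end walls and a divider at y = 135 mm. Two red end stops, tops 61 mm up, on the side walls at the +y end. Origin on the underside, midway across; z up. The upper tray slides on its side walls.
- upper (a joint): Travel of the upper tray along the organiser's +y axis, in m: 0 = fully over the chopstick box (covering half of it), 0.160 = against the red end stops, box fully uncovered. Starts between 0 and 0.05. It slides with about 2 N of friction and stays where it is left.
- upper_grip (a point): Centre of the black upright finger grip in the middle of the bamboo upper tray (162 mm in x, 156 mm in y, underside 48 mm above the ledge, rim 16 mm high). The grip is a fin 14 mm thick (organiser x), 50 mm long (organiser y), top 106 mm above the ledge; this point is 91 mm above the ledge, at organiser y = 52 mm plus the joint value. Axes as the organiser's.
- chopstick_box: Closed chopstick box, blue with a yellow flip lid (stays shut): 48 mm wide (its x), 200 mm long (y), 40 mm high, 0.15 to 0.31 kg, balanced at its middle. Origin at the centre of its underside, z up. It lies loose and flat on the trough floor, within 10 mm of the organiser's origin in x and y and 0.08 rad of its yaw; at least 30 mm is free on either side of its middle.
- bowl: Blue ceramic ramen bowl, 150 mm wide, 70 mm high, standing on the ledge to the robot's left; origin at the centre of its underside. Leave alone.
- jar: Amber glass spice jar, 48 mm wide, 95 mm high, standing on the ledge to the robot's right; origin at the centre of its underside. Leave alone.
- plate: Green melamine plate, 140 mm wide, 18 mm high, lying on the ledge to the right, farther out than the jar; origin at the centre of its underside. Leave alone.
Not all that is in view belongs to the job. There is more than one size of the chopstick_box; the job needs the smaller.

How it is judged:
On the way, in this order (a step that is already met when the one before it is completed fails the run):
1. the upper tray is slid back to its end stops, the box still lying in the trough (value of joint upper above 0.15 m and height (world z) of chopstick_box below 0.02 m), for 0.2 s.
2. the chopstick box is lifted clear (height (world z) of chopstick_box above 0.09 m and contact force between the fingers and chopstick_box above 1 N), for 0.2 s.
At the end, for the whole second after the job is handed in: The upper tray is within 10 mm of its end stops; the chopstick box is held in the fingers (contact over 1 N) with its underside origin more than 90 mm above the ledge, lid up and level within 0.12 rad, still (under 20 mm/s and 0.15 rad/s), touching neither the organiser nor the bowl, jar or plate (all of step 2 and value of joint upper above 0.15 m and angle between chopstick_box's own z axis and vertical below 0.12 rad and linear speed of chopstick_box below 0.02 m/s and angular speed of chopstick_box below 0.15 rad/s and contact force between chopstick_box and organiser below 0.05 N and contact force between chopstick_box and bowl below 0.05 N and contact force between chopstick_box and jar below 0.05 N and contact force between chopstick_box and plate below 0.05 N); the arm keeps its last pose, push and grip.
It fails at once if the bowl is moved more than 25 mm (distance of bowl from where it was at the start of the episode above 0.025 m).
It fails at once if the jar is moved more than 25 mm (distance of jar from where it was at the start of the episode above 0.025 m).
It fails at once if the plate is moved more than 25 mm (distance of plate from where it was at the start of the episode above 0.025 m).
It fails at once if the chopstick box is tipped more than 0.4 rad (angle between chopstick_box's own z axis and vertical above 0.4 rad).
It also fails if it takes over 48 s, if anything falls off the work surface, if the arm or the gripper's body presses on something with over 40 N, if the wrist force passes 120 N, or if a joint passes its speed limit or range.

ROBOT

A 6-joint arm with a two-finger parallel gripper is mounted at the origin on the work surface. World frame = base frame: x ahead of the robot, y to its left, z up, the work surface at z = 0. Lengths are in m, angles in rad, forces in N, time in s.
With the tool pointing down it reaches from about 0.425 to 0.95 m from the base axis. Payload 3.5 kg.
Tool frame: the origin (TCP) lies at the very end of the fingers, on their centre line; the grasp point (between the pads) lies ctrl.grip_point_offset behind it (ctrl.grip_point_offset is the distance from the TCP to the grasp point, in m); z points along the fingers, y is the direction in which the jaws open and shut (so a half turn about z gives the same grasp; the last joint's range is limited). The gripper opens to 85 mm and grips with 20 to 120 N. Pads are 22 mm wide; open, the fingers measure 114 mm over their backs; the gripper's body (76 mm by 85 mm) begins 54 mm behind the grasp point. The pads swing forward as they close: fully open they stand 13 mm farther back than shut.
Start: joints at [1.125, 0.286, 1.577, -0, 1.279, -0.15], TCP at [0.197, 0.646, 0.202] pointing down, gripper open.
Joint ranges: [-2.77, 2.77], [-0.9, 2.22], [0.21, 2.48], [-1.53, 4.67], [0.24, 2.81], [-2.84, 2.84]. Speed limits (rad/s): [2.79, 2.79, 3.14, 3.14, 3.14, 3.14].

INTERFACE

Orientations are given as a unit quaternion [x, y, z, w].
In Python, from plant import ctrl gives the robot as it stands.
- The arm moves only by the tool servo_tool, never from a script. Its argument "increments" is a list of rows, each a list of 5 numbers: the opening, from 0 (shut) to 1 (fully open), then the shift along the world's x, y, z in units of 40 mm (1.0 is 40 mm), then the turn about the world's z in units of 5 degrees (1.0 is 5 degrees). A call has exactly 10 rows; each row is the pose to reach, as a shift and turn from the pose measured when the call began; what a row does not reach only later rows make up. A row lasts 1/12 s, in which the tool goes at most 41.7 mm and 7.16 degrees, less where a joint would pass 70% of its speed; a pose out of reach is approached as far as the arm can. A call with a gripper value outside its range is refused whole. The fingers move at their own pace and stop on an object; "grip_force" is the grip in N (left out, the last holds). Time passes only in rows, so rows that repeat a pose let the fingers close, or fill a call up. It gives the time, the measured TCP pose, the force and the opening at its end, in the units of the state.
- ctrl.get_state(): the state, without advancing time (a new reading comes with each control period).
- ctrl.read_camera(name): name is "side" or "top"; returns a dict with "frame" (400x640x3 uint8, red, green, blue), "K" (3x3 intrinsics, pixels), "distortion" ([k1, k2, p1, p2, k3] as OpenCV has them; the pictures are not rectified), "extrinsics" (4x4, takes a point from camera to world coordinates). Camera axes: x right, y down, z forward; pixel columns grow to the right and rows downward; lengths in m; the calibration is good to about 2 mm. A picture is of the moment at which its call begins. There is no depth.
- ctrl.sign_off(): hands the job in, once; it reports no verdict.
Trained networks look in a picture, given as the dict that the camera call returned (one of the last four; its "shot" number tells which), for a name from the list of things; names that differ only in an ending like _2 or _b are one class to them, and where a whole thing is asked for, a point or a joint stands for the part that bears it (a point fixed in the world has none). Each returns a list of dicts, best first, with "conf" (0 to 1); they miss things now and then, are a little off and sometimes report something else, mostly with a low value. They report only what shows in the picture. A call takes as long as a camera call. They do not tell look-alikes from the thing itself.
- ctrl.masks_of(picture, query): "region" (400x640 bool, what is visible of it) and "extent" ([left, top, right, bottom] in pixels, round what is visible of it).
- ctrl.landmark_of(picture, query): "centre" ([row, column] in pixels: a listed point, or the origin of a listed thing).
The state is a dict: "time": time; "qpos": joint angles; "dq": joint speeds; "joint_efforts": joint torques, N m; "eef_pos": TCP position; "tcp_rot": TCP orientation; "contact_force": force on the tool from outside, world axes, zero at the start; "wrist_torque": the same for the moment, N m; "opening": opening from 0.0 (shut) to 1.0 (fully open).
Only numpy, scipy, OpenCV 4.12 (cv2) and the standard library are available. Lean on these libraries where they do the work, as an engineer would, in place of code of your own. Each camera call takes 0.05 s, during which the arm holds its last target. There are 200 camera calls.

## Working session

There is one attempt and no reset: what is moved stays moved. The work goes in short steps, Python scripts to look and compute and a tool call to move; the robot and the scene stay as the last step left them, time stands still between calls to the robot, and variables do not carry over. Pictures are saved under pics/ and viewed, about 8 in all and at most 12, crops included, and the job is handed in when it is done.

Besides the shell and the picture viewer there is one more tool, called after "Call:" as name(argument=value, ...) on one line, values as JSON. servo_tool: Moves the arm, as the interface text tells. Its arguments: {"type":"object","properties":{"increments":{"type":"array"},"grip_force":{"type":"number"}},"required":["increments"]}

```bash
mkdir -p pics; ls; cat > h.py <<'E'
import numpy as np, cv2
from plant import ctrl
def ray(p,rc):
    u=cv2.undistortPoints(np.array([[[rc[1],rc[0]]]],float),p["K"],np.array(p["distortion"]))[0,0]
    E=np.array(p["extrinsics"]); d=E[:3,:3]@np.array([u[0],u[1],1.]); return E[:3,3],d/np.linalg.norm(d)
def atz(p,rc,z):
    o,d=ray(p,rc); return o+d*(z-o[2])/d[2]
def tri(a,ra,b,rb):
    o1,d1=ray(a,ra);o2,d2=ray(b,rb)
    t=np.linalg.lstsq(np.c_[d1,-d2],o2-o1,rcond=None)[0]
    x,y=o1+d1*t[0],o2+d2*t[1]; return (x+y)/2,np.linalg.norm(x-y)
def save(p,n): cv2.imwrite("pics/"+n+".png",p["frame"][:,:,::-1])
E
python3 - <<'E'
from h import *
np.set_printoptions(precision=3,suppress=True)
t=ctrl.read_camera("top");s=ctrl.read_camera("side")
save(t,"t0");save(s,"s0")
for q in ["organiser","upper_grip","chopstick_box","bowl","jar","plate"]:
    for n,p in(("top",t),("side",s)):
        print(q,n,[(np.round(d["centre"]),round(d["conf"],2)) for d in ctrl.landmark_of(p,q)],[(d["extent"],round(d["conf"],2)) for d in ctrl.masks_of(p,q)])
print(t["extrinsics"],s["extrinsics"],ctrl.get_state(),ctrl.grip_point_offset)
a=ctrl.landmark_of(t,"upper_grip");b=ctrl.landmark_of(s,"upper_grip")
for i in a:
  for j in b: print(tri(t,i["centre"],s,j["centre"]))
for i in ctrl.landmark_of(t,"organiser"): print(atz(t,i["centre"],0))
E
```

```text
pics
organiser top [(array([170., 371.]), 0.67), (array([160., 458.]), 0.63)] [([277.9, 127.4, 421.1, 197.5], 0.83)]
organiser side [(array([221., 380.]), 0.57)] [([315.9, 153.9, 427.4, 258.5], 0.9)]
upper_grip top [(array([158., 352.]), 0.63)] [([325.5, 133.6, 379.9, 190.3], 0.55)]
upper_grip side [(array([190., 369.]), 0.71)] [([339.6, 174.7, 395.8, 220.2], 0.69)]
chopstick_box top [(array([167., 377.]), 0.92), (array([256., 392.]), 0.81), (array([205., 467.]), 0.31)] [([372.4, 157.8, 408.3, 177.4], 0.91), ([364.4, 213.9, 430.4, 303.6], 0.91), ([278.3, 127.6, 423.4, 198.5], 0.58)]
chopstick_box side [(array([281., 322.]), 0.84), (array([221., 384.]), 0.65)] [([296.2, 234.2, 351.8, 325.2], 0.69), ([428.3, 248.5, 473.6, 288.2], 0.19)]
bowl top [(array([179., 192.]), 0.83)] [([163.8, 153.4, 207.1, 196.8], 0.55)]
bowl side [(array([140., 270.]), 0.74)] [([252.2, 117.1, 287.0, 141.2], 0.85), ([316.9, 151.5, 426.4, 258.5], 0.5)]
jar top [(array([204., 468.]), 0.65)] [([461.3, 196.1, 483.8, 214.8], 0.85)]
jar side [(array([307., 418.]), 0.93)] [([409.1, 287.2, 432.7, 314.3], 0.58)]
plate 
[... 306 characters left out ...]
  1.   ]] [[ 0.774 -0.493  0.398 -0.109]
 [-0.633 -0.589  0.502 -0.666]
 [-0.013 -0.64  -0.768  1.07 ]
 [ 0.     0.     0.     1.   ]] {'time': 1.3, 'qpos': array([ 1.125,  0.286,  1.577,  0.   ,  1.279, -0.15 ]), 'dq': array([-0.   , -0.002,  0.   ,  0.001, -0.003, -0.   ]), 'joint_efforts': array([  0.001, -40.596, -29.293,  -0.   ,   0.   ,   0.   ]), 'eef_pos': array([0.197, 0.646, 0.202]), 'tcp_rot': array([ 0.147,  0.989, -0.   , -0.   ]), 'contact_force': array([ 1.127, -0.027,  0.336]), 'wrist_torque': array([-0.065,  0.044, -0.017]), 'opening': 0.9970601357784029} 0.0187
(array([ 0.553, -0.123,  0.085]), np.float64(0.006615116819986347))
[ 0.529 -0.189  0.   ]
[ 0.561 -0.481  0.   ]
```

```bash
python3 - <<'E'
import cv2,numpy as np
t=cv2.imread("pics/t0.png")[100:320,150:500];s=cv2.imread("pics/s0.png")[100:340,230:500]
a=cv2.resize(t,(800,503),interpolation=2);b=cv2.resize(s,(675,600),interpolation=2)
cv2.imwrite("pics/t0c.png",a);cv2.imwrite("pics/s0c.png",b)
E
```

```text
(no output)
```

View pics/t0c.png

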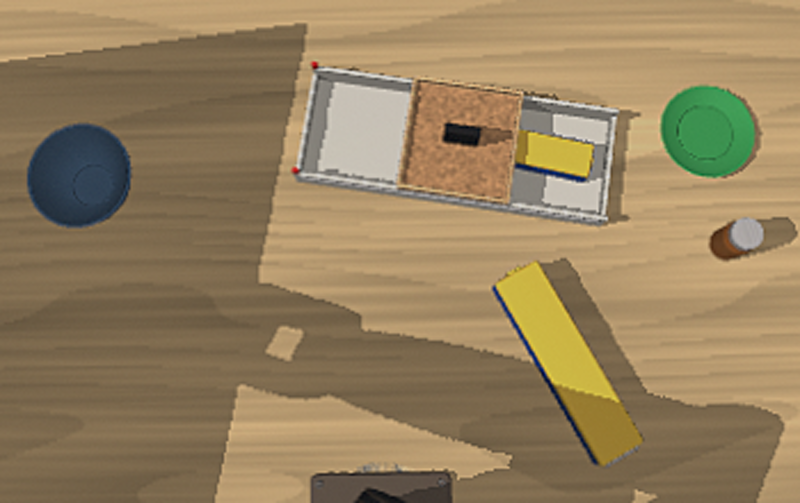

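View pics/s0c.png

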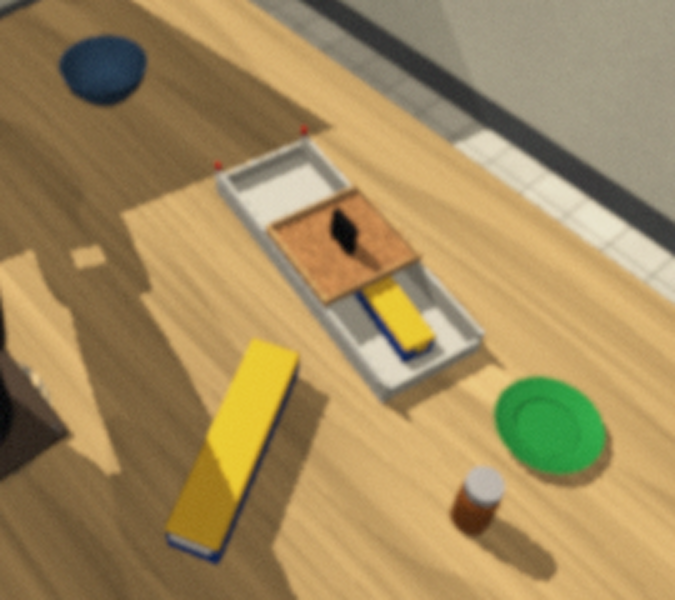

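Candidates for the box: a short blue and yellow box inside the trough (top view, row 167, col 390, half covered), and a longer one lying on the ledge (row 256, col 397). I choose the one in the trough. Next I fit the organiser pose and check it in a close crop.

```bash
cat > m.py <<'E'
from h import *
np.set_printoptions(precision=4,suppress=True)
def blobs(p,f,win,n):
    r0,r1,c0,c1=win; im=p["frame"][r0:r1,c0:c1].astype(int); m=f(im[...,0],im[...,1],im[...,2]).astype(np.uint8)
    k,l,st,ce=cv2.connectedComponentsWithStats(m,connectivity=8)
    o=sorted(range(1,k),key=lambda i:-st[i,4])[:n]
    return [(np.array([ce[i][1]+r0,ce[i][0]+c0]),st[i,4]) for i in o]
red=lambda r,g,b:(r>g+60)&(r>b+60)&(g<90)
blk=lambda r,g,b:(r<50)&(g<50)&(b<50)
yel=lambda r,g,b:(r>g+8)&(g>b+90)&(r>170)
E
python3 - <<'E'
from m import *
t=ctrl.read_camera("top");s=ctrl.read_camera("side")
wt=(120,205,270,430);ws=(145,262,310,430)
for n,f,k in(("red",red,2),("blk",blk,2),("yel",yel,2)): print(n,blobs(t,f,wt,k),blobs(s,f,ws,k))
R=sorted(blobs(t,red,wt,2),key=lambda x:x[0][0]);S=sorted(blobs(s,red,ws,2),key=lambda x:x[0][0])
for a,b in zip(R,S): print("stop",tri(t,a[0],s,b[0]))
a,b=blobs(t,blk,wt,1)[0][0],blobs(s,blk,ws,1)[0][0]; print("fin",tri(t,a,s,b),atz(t,a,.09),atz(s,b,.09))
im=cv2.resize(np.hstack([t["frame"][115:210,265:435],s["frame"][160:255,310:435]][:1]),None,fx=4.6,fy=4.6,interpolation=2)
cv2.imwrite("pics/c1.png",im[:,:,::-1])
E
```

```text
red [(array([128.    , 287.2857]), np.int32(7)), (array([174.    , 278.7143]), np.int32(7))] [(array([151.2, 351. ]), np.int32(10)), (array([165.875, 316.875]), np.int32(8))]
blk [(array([158.2583, 351.6833]), np.int32(120))] [(array([192.5484, 367.2366]), np.int32(93))]
yel [(array([167.0684, 394.0911]), np.int32(395))] [(array([249.4861, 334.0832]), np.int32(541)), (array([226.2685, 390.2623]), np.int32(324))]
stop (array([0.6629, 0.0837, 0.0561]), np.float64(0.0005623618975306235))
stop (array([0.511 , 0.1112, 0.0519]), np.float64(0.0012840360342490818))
fin (array([ 0.551 , -0.12  ,  0.0736]), np.float64(0.00012246807391491218)) [ 0.5462 -0.1188  0.09  ] [ 0.5403 -0.129   0.09  ]
```

View pics/c1.png

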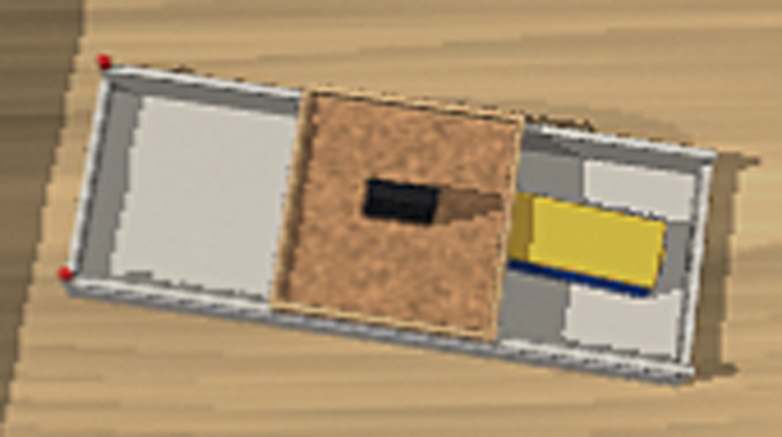

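The crop shows the short box emerging from under the tray at crop (590,240), which is about col 393, row 167 in the frame. The fin is at crop (400,200) and the red stops at (104,62) and (66,273). The choice is confirmed.

```bash
python3 - <<'E'
from m import *
t=ctrl.read_camera("top");s=ctrl.read_camera("side")
px=lambda u,v:(115+v/4.6,265+u/4.6)
far=[atz(t,px(714,153),.047),atz(t,px(692,376),.047)]
st=[np.array([.6629,.0837]),np.array([.511,.1112])]
m=(st[0]+st[1])/2; f=(far[0]+far[1])[:2]/2; d=m-f
print(far,"len",np.linalg.norm(d),"yaw(y)",-np.degrees(np.arctan2(d[0],d[1])),"yaw x",[np.degrees(np.arctan2(*(a-b)[[1,0]])) for a,b in((far[0][:2],far[1][:2]),(st[0],st[1]))])
u=d/np.linalg.norm(d); O=f+u*.14
g=np.array([.551,-.12]); print("origin",O,"grip y",(g-O)@u,"off",(g-O)@np.array([u[1],-u[0]]))
b=blobs(t,yel,(120,205,270,430),1)[0][0]
yel2=(yel(*[t["frame"].astype(int)[...,i] for i in range(3)])); yel2[:120]=0;yel2[205:]=0
pts=np.argwhere(yel2[:, :430])[:,::-1].astype(np.float32); r=cv2.minAreaRect(pts)
c=[atz(t,(p[1],p[0]),.044)[:2] for p in cv2.boxPoints(r)]
for p in c: print("box corner in org",(p-O)@np.array([u[1],-u[0]]),(p-O)@u)
print("box", atz(t,b,.044), [ (round(np.linalg.norm(c[i]-c[i-1]),4),np.degrees(np.arctan2(*(c[i]-c[i-1])[::-1]))) for i in range(4)])
E
```

```text
[array([ 0.5883, -0.3447,  0.047 ]), array([ 0.4293, -0.3188,  0.047 ])] len 0.43627154771114307 yaw(y) -10.320562574593222 yaw x [np.float64(-9.226152977747073), np.float64(-10.261689565538376)]
origin [ 0.5339 -0.194 ] grip y 0.07589908041093427 off 0.003588963084011079
box corner in org -0.015900627836345625 -0.015042114923284472
box corner in org 0.03043974879953247 -0.017681885766115304
box corner in org 0.026465729079939073 -0.1093700641192192
box corner in org -0.019775067986715165 -0.10607354568179768
box [ 0.5279 -0.257   0.044 ] [(np.float64(0.0911), np.float64(77.24231028346303)), (np.float64(0.0464), np.float64(-13.580882360965868)), (np.float64(0.0918), np.float64(-102.80236710169355)), (np.float64(0.0464), np.float64(165.60170516723593))]
```

Call:
servo_tool(increments=[[1,0.4,-0.85,0,-0.8],[1,0.9,-1.7,0,-1.6],[1,1.4,-2.5,0,-2.4],[1,1.9,-3.3,0,-3.2],[1,2.4,-4.1,0,-4.0],[1,2.9,-4.9,0,-4.8],[1,3.4,-5.7,0,-5.6],[1,3.9,-6.5,0,-6.4],[1,4.4,-7.3,0,-7.2],[1,4.9,-8.1,0,-8.0]])

```text
time: 2.48
eef_pos: [0.3934, 0.3201, 0.202]
tcp_rot: [0.478, 0.878, 0.0, 0.0]
contact_force: [0.8, -0.4, 0.2]
opening: 1.0
```

Call:
servo_tool(increments=[[1,0.3,-0.85,0,-0.8],[1,0.6,-1.7,0,-1.6],[1,0.9,-2.5,0,-2.4],[1,1.2,-3.4,0,-3.2],[1,1.5,-4.2,0,-4.0],[1,1.8,-5.1,0,-4.8],[1,2.1,-5.9,0,-5.6],[1,2.4,-6.8,0,-6.4],[1,2.7,-7.6,0,-7.2],[1,3.0,-8.5,0,-7.9]])

```text
time: 3.32
eef_pos: [0.5137, -0.0214, 0.2023]
tcp_rot: [0.748, 0.664, 0.001, 0.001]
contact_force: [1.1, 1.3, 0.2]
opening: 0.998
```

```bash
cat > st.py <<'E'
from m import *
def jaw():
    q=ctrl.get_state()["tcp_rot"]; a=2*np.degrees(np.arctan2(q[1],q[0]))-90
    return (a+90)%180-90
s=ctrl.get_state(); p=s["eef_pos"]; T=np.array([.5505,-.12,.2])
print(s["time"],p,jaw(),"u",(T-p)/.04,"turn",(-10.2-jaw())/5)
E
python3 st.py
```

```text
3.3167 [ 0.5137 -0.0214  0.2023] -6.8225620797422835 u [ 0.9191 -2.4638 -0.0586] turn -0.6754875840515432
```

Moving above the fin, then down to TCP z of about 0.13 (fin top is at 0.106).

Call:
servo_tool(increments=[[1,0.3,-0.8,0,-0.3],[1,0.6,-1.6,0,-0.6],[1,0.9,-2.4,0,-0.7],[1,0.9,-2.45,-0.4,-0.7],[1,0.9,-2.45,-0.9,-0.7],[1,0.9,-2.45,-1.4,-0.7],[1,0.9,-2.45,-1.8,-0.7],[1,0.9,-2.45,-1.8,-0.7],[1,0.9,-2.45,-1.8,-0.7],[1,0.9,-2.45,-1.8,-0.7]])

```text
time: 4.15
eef_pos: [0.5505, -0.1197, 0.1316]
tcp_rot: [0.768, 0.641, 0.001, 0.001]
contact_force: [0.8, -0.1, -0.6]
opening: 1.001
```

```bash
python3 st.py; python3 - <<'E'
from m import *
s=ctrl.read_camera("side")
cv2.imwrite("pics/s2.png",cv2.resize(s["frame"][130:290,290:450],(600,600),interpolation=2)[:,:,::-1])
E
```

```text
4.15 [ 0.5505 -0.1197  0.1316] -10.312852015221281 u [ 0.0007 -0.0085  1.7094] turn 0.022570403044256438
```

View pics/s2.png

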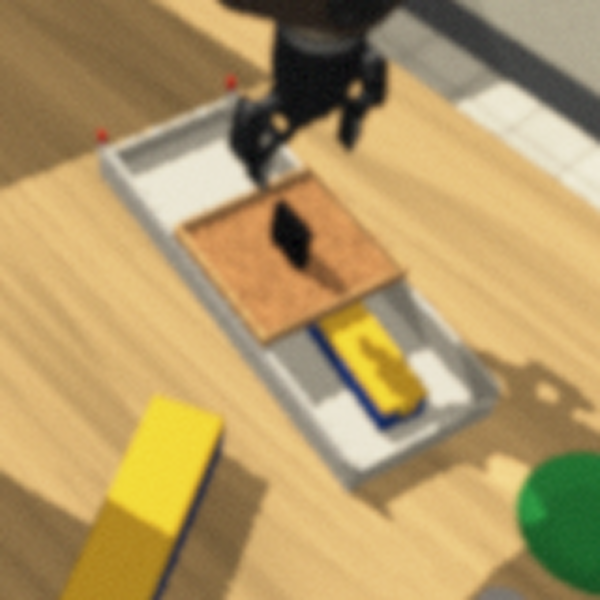

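The open fingers, tips at about (265,185) and (350,150), straddle the fin at (290,235) from above, so they are aligned. Going down and gripping.

Call:
servo_tool(increments=[[1,0,0,-0.3,0],[1,0,0,-0.6,0],[1,0,0,-0.9,0],[1,0,0,-1.2,0],[1,0,0,-1.4,0],[1,0,0,-1.4,0],[0,0,0,-1.4,0],[0,0,0,-1.4,0],[0,0,0,-1.4,0],[0,0,0,-1.4,0]], grip_force=30)

```text
time: 5.03
eef_pos: [0.5514, -0.12, 0.077]
tcp_rot: [0.768, 0.641, 0.002, 0.003]
contact_force: [-0.1, -0.3, -1.0]
opening: 0.455
```

Call:
servo_tool(increments=[[0,0,0,0,0],[0,0,0,0,0],[0,0,0,0,0],[0,0,0,0,0],[0,0,0,0,0],[0,0,0,0,0],[0,0,0,0,0],[0,0,0,0,0],[0,0,0,0,0],[0,0,0,0,0]])

```text
time: 5.87
eef_pos: [0.5514, -0.12, 0.0769]
tcp_rot: [0.768, 0.641, 0.002, 0.003]
contact_force: [0.2, 0.2, 0.1]
opening: -0.004
```

The jaws shut fully, so the fin is not between the pads. Looking again.

```bash
python3 - <<'E'
from m import *
s=ctrl.read_camera("side");t=ctrl.read_camera("top")
a=cv2.resize(s["frame"][140:250,310:430],(480,440),interpolation=2)
b=cv2.resize(t["frame"][115:210,300:420],(480,380),interpolation=2)
im=np.zeros((440,800,3),np.uint8); im[:,:400]=a[:,40:440]; im[:380,400:]=b[:,30:430]
cv2.imwrite("pics/st3.png",im[:,:,::-1])
E
```

```text
(no output)
```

View pics/st3.png

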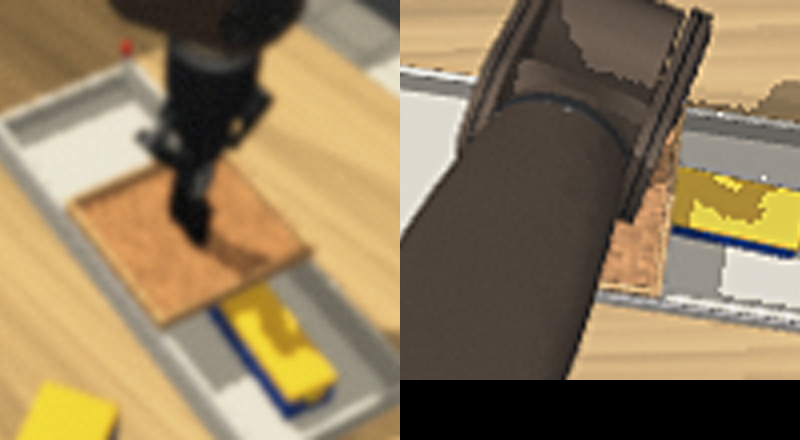

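```bash
cat >> h.py <<'E'
def proj(p,X):
    E=np.linalg.inv(np.array(p["extrinsics"])); r,_=cv2.Rodrigues(E[:3,:3])
    return cv2.projectPoints(np.array(X,float).reshape(-1,1,3),r,E[:3,3],np.array(p["K"]),np.array(p["distortion"]))[0][:,0]
E
python3 - <<'E'
from m import *
s=ctrl.read_camera("side");t=ctrl.read_camera("top"); e=ctrl.get_state()["eef_pos"]
print(e,ctrl.get_state()["opening"])
s0=cv2.imread("pics/s0.png")
c,sn=np.cos(np.radians(-10.2)),np.sin(np.radians(-10.2)); X=np.array([c,sn,0]);Y=np.array([-sn,c,0])
P=[]
for z in(.054,.106):
  for a,b in((-.007,-.025),(.007,-.025),(.007,.025),(-.007,.025)): P.append(np.r_[.551,-.12,z]+a*X+b*Y)
A=s["frame"][:,:,::-1].copy()
ims=[]
for im in(s0,A):
    big=cv2.resize(im,None,fx=8,fy=8,interpolation=2)
    q=(proj(s,P)*8+4).astype(int)
    for i in range(4): cv2.line(big,tuple(map(int,q[i])),tuple(map(int,q[i+4])),(0,255,0),1);[cv2.line(big,tuple(map(int,q[i+k])),tuple(map(int,q[(i+1)%4+k])),(0,255,0),1) for k in(0,4)]
    cv2.circle(big,tuple(map(int,proj(s,[e])[0]*8+4)),4,(0,0,255),-1)
    ims.append(big[150*8:215*8,345*8:395*8])
im=np.hstack(ims);print(im.shape);cv2.imwrite("pics/ov.png",im)
E
```

```text
[ 0.5514 -0.12    0.0769] -0.0002748133673215555
(520, 800, 3)
```

View pics/ov.png

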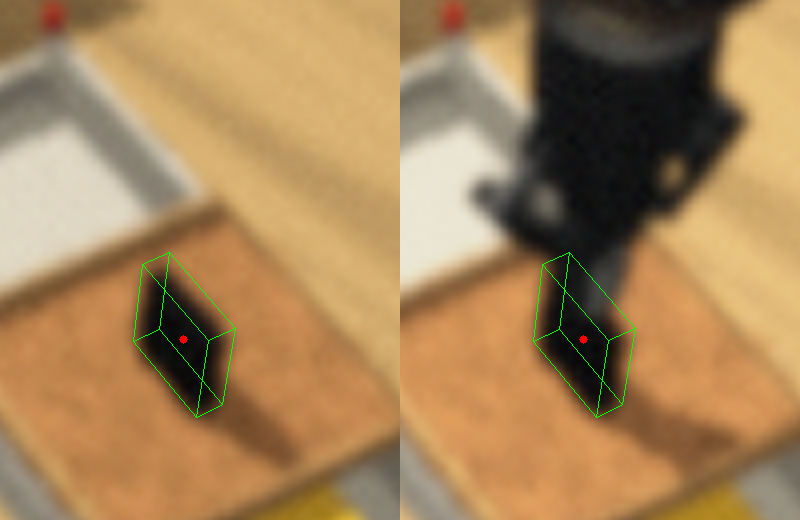

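The picture doesn't settle it, since both are black. A short test slide of about 40 mm along the organiser's +y will.

Call:
servo_tool(increments=[[0,0.02,0.1,0,0],[0,0.04,0.2,0,0],[0,0.06,0.3,0,0],[0,0.08,0.4,0,0],[0,0.1,0.55,0,0],[0,0.12,0.7,0,0],[0,0.15,0.85,0,0],[0,0.18,1.0,0,0],[0,0.18,1.0,0,0],[0,0.18,1.0,0,0]])

```text
time: 6.9
eef_pos: [0.5587, -0.0795, 0.077]
tcp_rot: [0.767, 0.641, 0.002, 0.003]
contact_force: [0.3, 0.2, 0.7]
opening: 0.002
```

```bash
python3 - <<'E'
from m import *
s=ctrl.read_camera("side");t=ctrl.read_camera("top"); st=ctrl.get_state();print(st["eef_pos"],st["opening"],st["contact_force"])
b=blobs(t,yel,(120,205,270,430),1)[0];print(b)
a=cv2.resize(s["frame"][140:250,330:430],(400,440),interpolation=2)
c=cv2.resize(t["frame"][115:210,320:420],(400,380),interpolation=2)
im=np.zeros((440,800,3),np.uint8); im[:,:400]=a; im[:380,400:]=c
cv2.imwrite("pics/st4.png",im[:,:,::-1])
E
```

```text
[ 0.5587 -0.08    0.077 ] -0.0035741718366163427 [-0.1616  0.8733 -0.1506]
(array([167.8851, 395.7443]), np.int32(348))
```

View pics/st4.png

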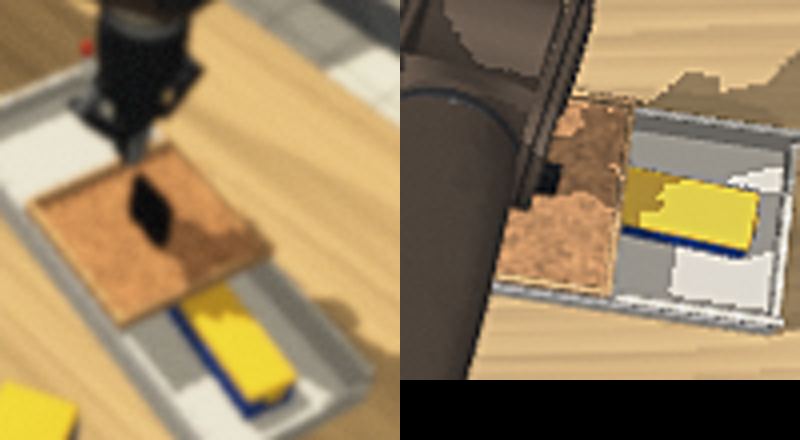

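```bash
python3 - <<'E'
from m import *
s=ctrl.read_camera("side");t=ctrl.read_camera("top")
print("A proj tcp z.1316/.1446",proj(s,[[.5505,-.1197,.1316],[.5505,-.1197,.1446]]),"seen (372,174.7)")
for z in(.077,.09,.106,.12):
  print("B tcp at z",z,proj(s,[[.5587,-.08,z]])," seen tip (363.7,180)")
print("at z: seen B ->",[atz(s,(180,363.7),z) for z in(.077,.1)], "seen A",[atz(s,(174.7,372),z) for z in(.13,.145)])
fin=blobs(s,blk,(178,210,352,385),2);print(fin)
f=s["frame"][165:206,352:386]
cv2.imwrite("pics/z5.png",cv2.resize(f,(34*17,41*14),interpolation=2)[:,:,::-1])
# tray corners from the first crop
px=lambda u,v:(115+v/4.6,265+u/4.6)
for c in((308,92),(522,118),(497,338),(277,308)): print(atz(t,px(*c),.064))
E
```

```text
A proj tcp z.1316/.1446 [[368.6089 181.5364]
 [368.9745 178.9535]] seen (372,174.7)
B tcp at z 0.077 [[360.9752 184.3082]]  seen tip (363.7,180)
B tcp at z 0.09 [[361.265 181.874]]  seen tip (363.7,180)
B tcp at z 0.106 [[361.6276 178.827 ]]  seen tip (363.7,180)
B tcp at z 0.12 [[361.9504 176.1133]]  seen tip (363.7,180)
at z: seen B -> [array([ 0.5805, -0.0713,  0.077 ]), array([ 0.5646, -0.0851,  0.1   ])] seen A [array([ 0.5828, -0.1036,  0.13  ]), array([ 0.5718, -0.1126,  0.145 ])]
[(array([192.5484, 367.2366]), np.int32(93)), (array([178., 361.]), np.int32(1))]
[ 0.6325 -0.0602  0.064 ]
[ 0.6106 -0.2082  0.064 ]
[ 0.4548 -0.184   0.064 ]
[ 0.4786 -0.0356  0.064 ]
```

View pics/z5.png

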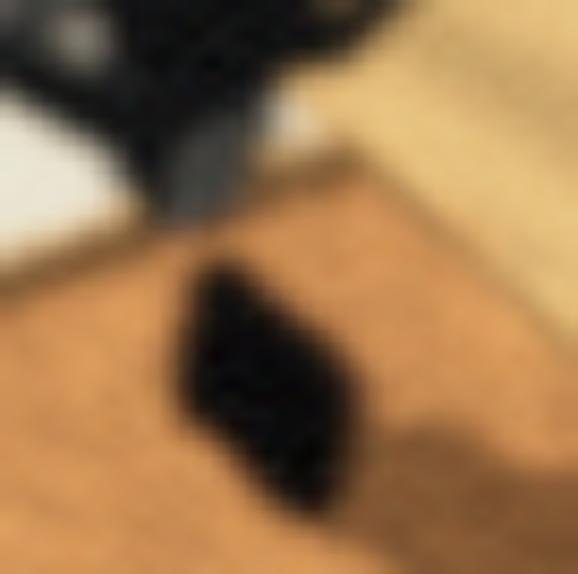

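The tray hasn't moved: the fin blob is at exactly the same pixel. The shut fingertips appear at (363.5,180), while the reported TCP projects to (361,184), so the tips look about 20–25 mm higher than reported. The fingers passed over the fin. Going back above it with the jaws open and then lower; reported z 0.056 is safe under either reading.

Call:
servo_tool(increments=[[0,0,0,0.4,0],[0,0,0,0.9,0],[0.5,0,0,1.5,0],[1,0,-0.2,1.6,0],[1,-0.1,-0.5,1.6,0],[1,-0.2,-0.8,1.6,0],[1,-0.22,-1.0,1.6,0],[1,-0.22,-1.0,1.6,0],[1,-0.22,-1.0,1.6,0],[1,-0.22,-1.0,1.6,0]])

```text
time: 7.93
eef_pos: [0.5492, -0.1202, 0.1399]
tcp_rot: [0.768, 0.64, 0.001, 0.002]
contact_force: [-0.0, -0.1, 0.1]
opening: 1.001
```

Call:
servo_tool(increments=[[1,0,0,-0.4,0],[1,0,0,-0.8,0],[1,0,0,-1.2,0],[1,0,0,-1.5,0],[1,0,0,-1.7,0],[1,0,0,-1.85,0],[1,0,0,-2.0,0],[1,0,0,-2.1,0],[1,0,0,-2.1,0],[1,0,0,-2.1,0]])

```text
time: 8.77
eef_pos: [0.5495, -0.1203, 0.0562]
tcp_rot: [0.768, 0.64, 0.001, 0.002]
contact_force: [-0.2, -0.4, 0.1]
opening: 0.999
```

Call:
servo_tool(increments=[[0,0,0,0,0],[0,0,0,0,0],[0,0,0,0,0],[0,0,0,0,0],[0,0,0,0,0],[0,0,0,0,0],[0,0,0,0,0],[0,0,0,0,0],[0,0,0,0,0],[0,0,0,0,0]])

```text
time: 9.6
eef_pos: [0.5487, -0.1202, 0.0564]
tcp_rot: [0.768, 0.641, 0.001, 0.001]
contact_force: [-5.5, 1.1, 6.0]
opening: 0.156
```

The fin is gripped (opening 0.156, about 13 mm). Sliding to the stops.

Call:
servo_tool(increments=[[0,0.04,0.2,0,0],[0,0.1,0.5,0,0],[0,0.15,0.85,0,0],[0,0.21,1.2,0,0],[0,0.28,1.55,0,0],[0,0.34,1.9,0,0],[0,0.4,2.25,0,0],[0,0.47,2.6,0,0],[0,0.53,2.95,0,0],[0,0.53,2.95,0,0]])

```text
time: 10.43
eef_pos: [0.5694, 0.0004, 0.0564]
tcp_rot: [0.767, 0.641, 0.001, -0.0]
contact_force: [-3.8, 2.3, 4.2]
opening: 0.154
```

Call:
servo_tool(increments=[[0,0.01,0.08,0,0],[0,0.03,0.16,0,0],[0,0.04,0.24,0,0],[0,0.06,0.32,0,0],[0,0.07,0.4,0,0],[0,0.08,0.45,0,0],[0,0.09,0.5,0,0],[0,0.09,0.5,0,0],[0,0.09,0.5,0,0],[0,0.09,0.5,0,0]])

```text
time: 11.27
eef_pos: [0.5716, 0.0137, 0.0564]
tcp_rot: [0.766, 0.642, -0.005, 0.003]
contact_force: [-8.9, -20.5, 5.3]
opening: 0.153
```

```bash
python3 - <<'E'
from m import *
s=ctrl.read_camera("side");t=ctrl.read_camera("top"); st=ctrl.get_state();print(st["eef_pos"],st["opening"],st["contact_force"])
a=cv2.resize(s["frame"][130:250,305:430],(500,480),interpolation=2)
cv2.imwrite("pics/st6.png",a[:,:,::-1])
for p in(t,): print([(d["centre"],d["conf"],[round(x,4) for x in atz(p,d["centre"],.004)]) for d in ctrl.landmark_of(p,"chopstick_box")])
m=yel(*[t["frame"].astype(int)[...,i] for i in range(3)]); m[:120]=0;m[205:]=0
n,l,sts,_=cv2.connectedComponentsWithStats(m.astype(np.uint8)); i=1+np.argmax(sts[1:,4])
r=cv2.minAreaRect(np.argwhere(l==i)[:,::-1].astype(np.float32)); print(r)
c=[atz(t,(p[1],p[0]),.044)[:2] for p in cv2.boxPoints(r)]
print(c,"ctr",np.mean(c,0),[(np.linalg.norm(c[i]-c[i-1]),np.degrees(np.arctan2(*(c[i]-c[i-1])[::-1]))) for i in range(4)])
E
```

```text
[0.5716 0.0137 0.0564] 0.15341680121238235 [ -8.2663 -21.1134   5.0457]
[([255.9, 387.9], 0.83, [np.float64(0.2483), np.float64(-0.2298), np.float64(0.004)]), ([166.7, 376.7], 0.72, [np.float64(0.5409), np.float64(-0.2066), np.float64(0.004)])]
((372.688232421875, 162.65293884277344), (46.53158950805664, 13.992015838623047), 12.528807640075684)
[array([ 0.5393, -0.1111]), array([ 0.5848, -0.1224]), array([ 0.5482, -0.2672]), array([ 0.5033, -0.255 ])] ctr [ 0.5439 -0.1889] [(np.float64(0.14830423182506763), np.float64(75.91941477021014)), (np.float64(0.04679514397581348), np.float64(-13.880346943136251)), (np.float64(0.14938223952333785), np.float64(-104.15634569103734)), (np.float64(0.04660630442008647), np.float64(164.79529625261384))]
```

View pics/st6.png

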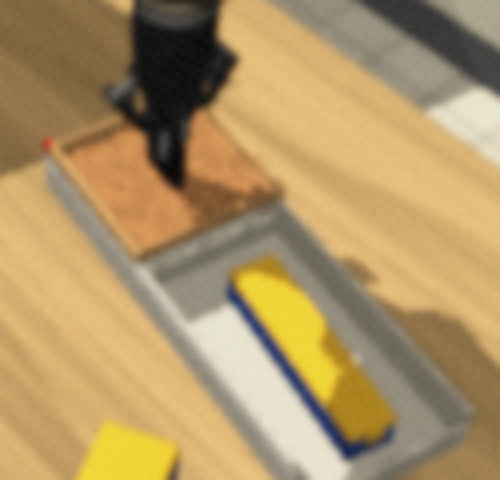

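The tray is against the red stops (21 N reaction, about 135 mm of travel) and the box is fully uncovered, running from (255,265) to (375,440) in the crop. Easing off, releasing and rising.

Call:
servo_tool(increments=[[0,0,-0.02,0,0],[0.4,0,0,0,0],[1,0,0,0,0],[1,0,0,0,0],[1,0,0,0,0],[1,0,0,0,0],[1,0,0,0.4,0],[1,0,0,0.9,0],[1,0,0,1.5,0],[1,0,0,2.1,0]])

```text
time: 12.25
eef_pos: [0.5712, 0.0142, 0.1407]
tcp_rot: [0.766, 0.643, -0.005, 0.003]
contact_force: [-0.0, -0.3, 1.1]
opening: 0.991
```

Call:
servo_tool(increments=[[1,0,0,0.6,0],[1,0,0.6,1.2,0],[1,0,1.4,1.4,0],[1,0,2.2,1.4,0],[1,0,3.0,1.4,0],[1,0,3.8,1.4,0],[1,0,4.6,1.4,0],[1,0,5.0,1.4,0],[1,0,5.0,1.4,0],[1,0,5.0,1.4,0]])

```text
time: 13.08
eef_pos: [0.571, 0.2152, 0.1965]
tcp_rot: [0.766, 0.643, -0.005, 0.003]
contact_force: [0.4, -0.5, -0.0]
opening: 0.997
```

```bash
python3 - <<'E'
from m import *
s=ctrl.read_camera("side");t=ctrl.read_camera("top"); st=ctrl.get_state();print(st["eef_pos"],st["opening"],st["contact_force"])
yl=lambda r,g,b:(r>g+5)&(g>b*1.9)&(r>90)
T={}
for n,p,w in(("t",t,(135,200,340,425)),("s",s,(180,260,350,415))):
    m=np.zeros((400,640),np.uint8); r0,r1,c0,c1=w
    m[r0:r1,c0:c1]=yl(*[p["frame"][r0:r1,c0:c1].astype(int)[...,i] for i in range(3)])
    k,l,q,ce=cv2.connectedComponentsWithStats(m); i=1+np.argmax(q[1:,4]); r=cv2.minAreaRect(np.argwhere(l==i)[:,::-1].astype(np.float32))
    T[n]=r[0][::-1]; print(n,q[i],r)
    c=[atz(p,(a[1],a[0]),.044)[:2] for a in cv2.boxPoints(r)]
    print("ctr",np.mean(c,0),[(np.linalg.norm(c[i]-c[i-1]).round(4),np.degrees(np.arctan2(*(c[i]-c[i-1])[::-1])).round(1)) for i in range(4)])
print("tri",tri(t,T["t"],s,T["s"]))
for n,p in(("t",t),("s",s)): print([(d["conf"],atz(p,d["centre"],.004)) for d in ctrl.landmark_of(p,"chopstick_box")])
cv2.imwrite("pics/c7.png",cv2.resize(t["frame"][115:210,265:435],None,fx=4.6,fy=4.6,interpolation=2)[:,:,::-1])
E
```

```text
[0.5712 0.2136 0.1966] 1.0018265382477038 [-0.6734 -0.0045 -0.0659]
t [347 151  63  27 893] ((377.94696044921875, 163.7519989013672), (62.21516418457031, 14.472235679626465), 11.888657569885254)
ctr [ 0.54   -0.2056] [(np.float64(0.1982), np.float64(76.6)), (np.float64(0.0484), np.float64(-13.2)), (np.float64(0.1997), np.float64(-103.5)), (np.float64(0.0482), np.float64(165.0))]
s [363 194  41  46 650] ((382.6800231933594, 216.7400360107422), (55.20000457763672, 12.600001335144043), 53.13010025024414)
ctr [ 0.5366 -0.2108] [(np.float64(0.2082), np.float64(77.3)), (np.float64(0.0526), np.float64(2.4)), (np.float64(0.2127), np.float64(-103.9)), (np.float64(0.047), np.float64(178.7))]
tri (array([ 0.5448, -0.2083,  0.0278]), np.float64(0.0012424018899408786))
[(0.95, array([ 0.5334, -0.2076,  0.004 ])), (0.57, array([ 0.2502, -0.2423,  0.004 ]))]
[(0.69, array([ 0.2325, -0.2633,  0.004 ])), (0.58, array([ 0.5563, -0.2065,  0.004 ]))]
```

View pics/c7.png

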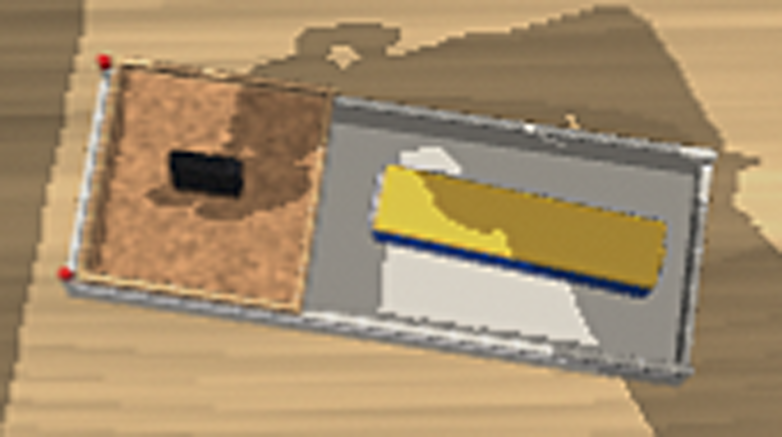

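The top view shows the tray at the stops, with the fin at (205,172), and the whole lid from (375,200) to (665,255). Its projected size is 199 x 48 mm, which matches the box, centred at (0.540, -0.206) with yaw -13.3°. Moving above it.

Call:
servo_tool(increments=[[1,-0.1,-1.0,0,0],[1,-0.2,-2.0,0,-0.1],[1,-0.3,-3.0,0,-0.2],[1,-0.4,-4.0,0,-0.3],[1,-0.45,-5.0,0,-0.4],[1,-0.5,-6.0,0,-0.5],[1,-0.55,-7.0,0,-0.6],[1,-0.6,-8.0,0,-0.66],[1,-0.7,-9.0,0,-0.66],[1,-0.78,-10.0,0,-0.66]])

```text
time: 14.12
eef_pos: [0.5391, -0.1899, 0.197]
tcp_rot: [0.785, 0.619, -0.005, 0.003]
contact_force: [0.3, -0.4, -0.6]
opening: 0.999
```

Call:
servo_tool(increments=[[1,0,-0.4,-0.4,0],[1,0,-0.5,-0.9,0],[1,0,-0.5,-1.4,0],[1,0,-0.5,-1.9,0],[1,0,-0.5,-2.4,0],[1,0,-0.5,-2.8,0],[1,0,-0.5,-3.2,0],[1,0,-0.5,-3.4,0],[1,0,-0.5,-3.4,0],[1,0,-0.5,-3.4,0]])

```text
time: 14.95
eef_pos: [0.5389, -0.2104, 0.0611]
tcp_rot: [0.786, 0.619, -0.005, 0.003]
contact_force: [1.5, 0.0, 0.4]
opening: 1.0
```

```bash
python3 - <<'E'
from m import *
exec(open("st.py").read().split("s=ctrl")[0])
s=ctrl.read_camera("side"); st=ctrl.get_state();print(st["eef_pos"],st["opening"],st["contact_force"],jaw())
print("proj tcp in crop x5 px",[(proj(s,[[.540,-.206,z]])[0]-[340,160])*6 for z in(.06,.08,.10)])
cv2.imwrite("pics/s8.png",cv2.resize(s["frame"][160:255,340:435],(570,570),interpolation=2)[:,:,::-1])
E
```

```text
[ 0.5396 -0.2106  0.062 ] 1.0019973041329784 [0.0847 0.5461 0.6544] -13.571336589416859
proj tcp in crop x5 px [array([253.2123, 308.9453]), array([257.5957, 287.3565]), array([262.0861, 265.2298])]
```

View pics/s8.png

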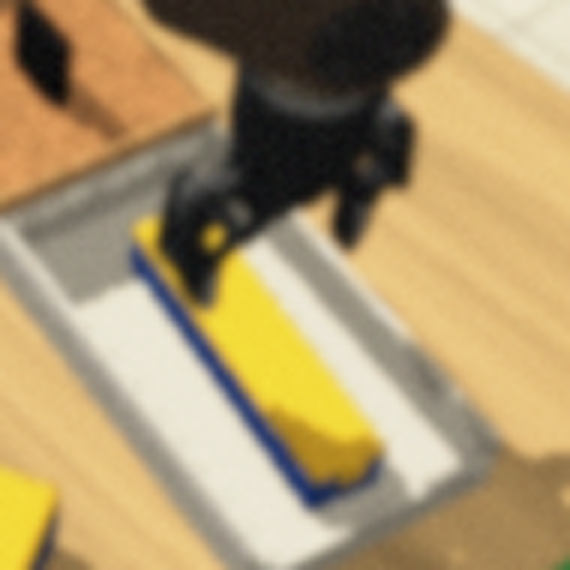

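Open fingertips are at (205,300) and (348,240). Their midpoint is again about 20–30 mm higher than reported, so the offset is confirmed, plus a few mm sideways. Descending in two steps with a force check.

Call:
servo_tool(increments=[[1,-0.03,0.1,-0.2,0],[1,-0.05,0.2,-0.4,0],[1,-0.05,0.2,-0.6,0],[1,-0.05,0.2,-0.8,0],[1,-0.05,0.2,-1.0,0],[1,-0.05,0.2,-1.15,0],[1,-0.05,0.2,-1.3,0],[1,-0.05,0.2,-1.4,0],[1,-0.05,0.2,-1.4,0],[1,-0.05,0.2,-1.4,0]])

```text
time: 15.83
eef_pos: [0.5375, -0.2026, 0.0057]
tcp_rot: [0.786, 0.619, -0.005, 0.003]
contact_force: [-0.5, 0.4, 0.2]
opening: 1.001
```

Call:
servo_tool(increments=[[1,0,0,-0.05,0],[1,0,0,-0.1,0],[1,0,0,-0.15,0],[1,0,0,-0.2,0],[1,0,0,-0.25,0],[1,0,0,-0.3,0],[1,0,0,-0.35,0],[1,0,0,-0.35,0],[1,0,0,-0.35,0],[1,0,0,-0.35,0]])

```text
time: 16.67
eef_pos: [0.5376, -0.2027, -0.0083]
tcp_rot: [0.786, 0.619, -0.005, 0.003]
contact_force: [-0.0, -1.3, -0.1]
opening: 1.0
```

There is no contact even at reported z of -0.008, which fits the offset. Closing on the box.

Call:
servo_tool(increments=[[0,0,0,0,0],[0,0,0,0,0],[0,0,0,0,0],[0,0,0,0,0],[0,0,0,0,0],[0,0,0,0,0],[0,0,0,0,0],[0,0,0,0,0],[0,0,0,0,0],[0,0,0,0,0]], grip_force=50)

```text
time: 17.5
eef_pos: [0.5385, -0.2031, -0.0074]
tcp_rot: [0.786, 0.619, -0.005, 0.004]
contact_force: [1.8, -0.2, 4.0]
opening: 0.552
```

Call:
servo_tool(increments=[[0,0,0,0.1,0],[0,0,0,0.2,0],[0,0,0,0.3,0],[0,0,0,0.4,0],[0,0,0,0.5,0],[0,0,0,0.6,0],[0,0,0,0.7,0],[0,0,0,0.7,0],[0,0,0,0.7,0],[0,0,0,0.7,0]])

```text
time: 18.33
eef_pos: [0.5383, -0.2031, 0.0205]
tcp_rot: [0.786, 0.619, -0.005, 0.004]
contact_force: [0.2, -0.4, -3.2]
opening: 0.551
```

Call:
servo_tool(increments=[[0,0,0,0.2,0],[0,0,0,0.5,0],[0,0,0,0.8,0],[0,0,0,1.1,0],[0,0,0,1.4,0],[0,0,0,1.8,0],[0,0,0,2.2,0],[0,0,0,2.6,0],[0,0,0,2.9,0],[0,0,0,3.1,0]])

```text
time: 19.17
eef_pos: [0.5393, -0.2036, 0.1475]
tcp_rot: [0.786, 0.619, -0.004, 0.006]
contact_force: [-0.1, -0.8, -3.5]
opening: 0.548
```

Call:
servo_tool(increments=[[0,0,0,0.1,0],[0,0,0,0.1,0],[0,0,0,0.1,0],[0,0,0,0.1,0],[0,0,0,0.1,0],[0,0,0,0.1,0],[0,0,0,0.1,0],[0,0,0,0.1,0],[0,0,0,0.1,0],[0,0,0,0.1,0]])

```text
time: 20.0
eef_pos: [0.5393, -0.2036, 0.1514]
tcp_rot: [0.786, 0.619, -0.004, 0.006]
contact_force: [-0.3, 0.4, -3.2]
opening: 0.552
```

```bash
python3 - <<'E'
from m import *
s=ctrl.read_camera("side");t=ctrl.read_camera("top"); st=ctrl.get_state();print(st["time"],st["eef_pos"],st["opening"],st["contact_force"],st["wrist_torque"])
yl=lambda r,g,b:(r>g+5)&(g>b*1.9)&(r>90)
im=np.zeros((480,800,3),np.uint8)
im[:]=np.hstack([cv2.resize(s["frame"][110:254,320:440],(400,480),interpolation=2),cv2.resize(t["frame"][100:220,320:420],(400,480),interpolation=2)])
cv2.imwrite("pics/e9.png",im[:,:,::-1])
E
```

```text
20.1 [ 0.5393 -0.2036  0.1515] 0.5484261934176646 [ 0.1597 -0.2567 -2.7055] [ 0.083   0.0132 -0.0371]
```

View pics/e9.png

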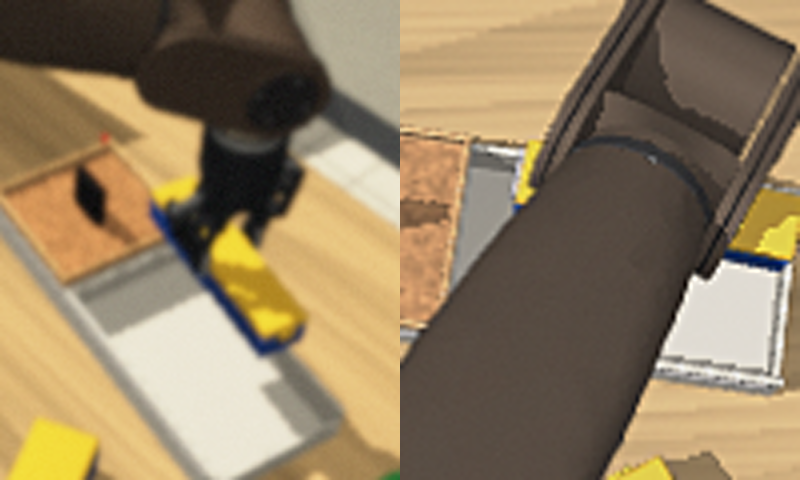

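The box hangs level in the jaws, with nothing under it. It has risen 159 mm, the load is steady at about 3 N, and the tray is still at its stops. Handing in.

```bash
python3 -c "
from h import *
print(ctrl.sign_off())"
```

```text
the job is handed in; nothing more can be done
None
```

I slid the upper tray back to its red stops, then gripped the smaller chopstick box and lifted it straight out of the trough. I handed the job in while still holding it; the sign-off gives no verdict.

**Last checks**
- **Tray:** it moved about 135 mm and met a reaction of about 21 N at the stops. The top view after I released it and the final pictures both show it still there.
- **Box:** the gripper opening reads 0.55, about 47 mm for a 48 mm box. The load was steady at about 3 N, and the tool rose about 159 mm after gripping, which puts the underside at about 0.16 m. It looked level in the last picture and the wrist torque was small. I did not measure the tilt separately.
- **Bowl, jar and plate:** the arm never went near them at low height. I did not measure their positions again at the end.

**What went wrong or disagreed**
- **First grip on the fin:** it missed. The fingertips really stand about 20–30 mm higher than the reported tool position, as the side camera and the missed grip both showed. I allowed for this in the second grip on the fin and when gripping the box.
- **Sideways offset:** the side camera also put the fingertips several millimetres to one side. I corrected part of that before gripping the box.

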